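# Find the hidden catch of a UV curing unit by feel and open its sample drawer

### The arm

A 6-joint arm with a two-finger parallel gripper is mounted at the origin on the work surface. World frame = base frame: x ahead of the robot, y to its left, z up, the work surface at z = 0. Lengths are in mm, angles in rad, forces in N, time in s.
With the tool pointing down it reaches from about 275 to 975 mm from the base axis. Payload 8.4 kg.
Tool frame: the origin (TCP) lies at the very end of the fingers, on their centre line; the grasp point (between the pads) lies 19 mm behind it (manip.grip_point_offset is the distance from the TCP to the grasp point, in mm); z points along the fingers, y is the direction in which the jaws open and shut (so a half turn about z gives the same grasp; the last joint's range is limited). The gripper opens to 92 mm and grips with 3 to 60 N. Pads are 20 mm wide; open, the fingers measure 128 mm over their backs; the gripper's body (75 mm by 189 mm) begins 69 mm behind the grasp point.
Start: joints at [1.194, 0.353, 1.633, -0, 1.155, -0.002], TCP at [228.803, 581.616, 214.583] pointing down, gripper open.
Joint ranges: [-2.63, 2.63], [-0.92, 2.1], [0.06, 2.66], [-1.3, 4.44], [0, 2.69], [-3.02, 3.02]. Speed limits (rad/s): [2.22, 2.22, 2.79, 3.14, 3.14, 3.14].

### API

Orientations are given as a unit quaternion [w, x, y, z].
In Python, from workcell import manip gives the robot as it stands. The module is installed in compiled form; this text tells all that it offers.
- The arm moves only by the tool apply_moves, never from a script. Its argument "motion" is a list that holds one entry, the list of rows, each a list of 6 numbers: the shift along the tool's x, y, z in m, then the turn, a rotation vector about the tool's x, y, z in rad. In form: [[[x, y, z, wx, wy, wz], ...]]. A call has 1 to 20 rows; each row is the pose to reach, as a shift and turn from the pose measured when the call began, along the tool's axes at that moment; what a row does not reach only later rows make up. A row lasts 1/12 s, in which the tool goes at most 41.7 mm and 7.16 degrees, less where a joint would pass 70% of its speed; a pose out of reach is approached as far as the arm can. A call with a gripper value outside its range is refused whole. "hand" is the closure, from 0 (fully open) to 1 (shut), set as the call begins (left out, the last holds). The fingers move at their own pace and stop on an object; "newtons" is the grip in N (left out, the last holds). Time passes only in rows, so rows that repeat a pose let the fingers close. It gives the time, the measured TCP pose, the force and the opening at its end, in the units of the state.
- manip.get_state(): the state, without advancing time (a new reading comes with each control period).
- manip.camera(name): name is "side" or "top" or "wrist"; returns the picture (400x640x3 uint8, red, green, blue); there is no depth.
- manip.camera_params(name): a dict with "fx", "fy", "cx", "cy" (pixels), "origin" and "rotation" of the camera in the world; the wrist camera has in their place "T_tool_cam" (4x4, takes a point from camera to tool coordinates, whose origin is the TCP and whose axes are the flange's). Camera axes: x right, y down, z forward; pixel columns grow to the right and rows downward; lengths in mm; the calibration is good to about 2 mm. A picture is of the moment at which its call begins: read the wrist's pose just before it. camera_params takes no time and is no camera call.
- manip.finish_job(): hands the job in, once; it reports no verdict.
Trained networks look in the newest picture that a camera, given by its name, has taken for a name from the list of things; names that differ only in an ending like _2 or _b are one class to them, and where a whole thing is asked for, a point or a joint stands for the part that bears it (a point fixed in the world has none). Each returns a list of dicts, best first, with "score" (0 to 1); they miss things now and then, are a little off and sometimes report something else, mostly with a low value. They report only what shows in the picture. A call takes as long as a camera call.
- manip.find_in(camera, query): "pixel" ([row, column] in pixels, amid what is visible of it).
- manip.landmark_of(camera, query): "pixel" ([row, column] in pixels: a listed point, or the origin of a listed thing).
The state is a dict: "time_s": time; "qpos": joint angles; "qd": joint speeds; "joint_efforts": joint torques, N m; "tcp_pos": TCP position; "orientation": TCP orientation; "force": force on the tool from outside, world axes, zero at the start; "ft_torque": the same for the moment, N m; "gripper_width": finger opening in mm.
Only numpy, scipy, OpenCV 4.12 (cv2) and the standard library are available. Lean on these libraries where they do the work, as an engineer would, in place of code of your own. Each camera call takes 0.05 s, during which the arm holds its last target.

### The job

Open the sample drawer of the white UV curing unit all the way. It is latched: slide the fingertips lightly along the bare metal strip on the unit's front top edge until they drop into the hidden recess, press the catch at its bottom gently until the drawer pops out, then pull the drawer open by its handle and let go. Never lean hard on the strip (25 N is too much), and leave the bottle, the cup and the blue slide box standing where they are.

Things in the scene. Friction and masses are not known exactly. Their poses are not given: they have to be found in the camera images.
- ledge: Top front edge of the white UV curing unit (460 mm wide, 260 deep, 110 high, orange window on its flat top, fixed). Origin on the bench below the middle of the unit's front face; x points into the unit, y along the front edge, z up. Two blue end caps (inner ends at y = +-100 mm, tops at z = 114 mm), a bare steel strip between. Over 25 N on strip, cover or caps is a fault.
- ledge_top (a point): Middle of the strip's front top edge, axes as ledge. The strip: 200 mm long in y, x 0 to 50 mm, flat top at z = 110 mm above the bench; the unit's top goes on flush behind it. Centred anywhere from y = -60 to +60 mm, new each time and unseen, is a recess 48 mm long in y, 50 mm in x, open to the front, under a flush sprung cover of the same look. Elsewhere the strip is rigid.
- cover (a joint): How far the recess's sprung cover has sunk, m: 0 flush, 0.010 resting on the catch, 0.016 fully down. It sinks only if the fingertips lie wholly within its 48 mm: gives from about 1.2 N, is 10 mm down at about 2.2 N, then feels firm where it meets the catch. Springs back when let go.
- catch (a joint): How far the catch under the cover is pressed, m: 0 up, 0.006 home. It starts to move at about 6 N on the fingertips and is home (16 mm below the strip's top) at about 10 N; some 4 mm frees the drawer. Springs back when let go.
- drawer (a joint): How far the sample drawer (white front 256 mm wide, below the strip) is open, m: 0 shut and latched, 0.13 at its stop. When the catch is pressed a spring pushes it out about 30 to 35 mm; from there it slides against about 1.5 N and stays where it is left.
- handle (a point): Middle of the drawer's handle: level steel bar, 10 mm thick, 100 mm long along the unit's y, 68 mm above the bench, 50 mm in front of the drawer's panel (a post at either end joins them); drawer shut: at x = -62 mm of ledge; moves towards -x as it opens. Grip it from above, or pull it with shut fingers put down between bar and panel.
- resin: Amber bottle with black cap, 48 mm diameter, 95 mm high, loose; origin at its foot. A bystander: leave alone.
- beaker: White open cup, 60 mm diameter, 70 mm high, loose; origin at its foot. A bystander: leave alone.
- slidebox: Blue slide box 90 x 60 x 32 mm, loose; origin under its centre. A bystander: leave alone.

How it is judged (in metres and radians):
On the way:
1. the hidden catch is pressed (at least 2.5 mm) with the drawer still within 90 mm of shut (value of joint catch above 0.0025 m and value of joint drawer below 0.09 m).
At the end, for the whole second after the job is handed in: The drawer stands at least 115 mm open (130 mm is its stop) and at rest, cover and catch have sprung back up, and bottle, cup and slide box are within 20 mm of where they stood (value of joint drawer above 0.115 m and value of joint cover below 0.002 m and value of joint catch below 0.001 m and velocity of joint drawer between -0.01 and 0.01 m/s and distance of each of resin, beaker, slidebox from where it was at the start of the episode below 0.02 m); the robot touches nothing.
It fails at once if the robot presses the ledge (strip, cover, end caps) with more than 25 N (contact force between any of the fingers, the arm and ledge above 25 N).
It fails at once if bottle or cup tipped over (angle between any of resin, beaker's own z axis and vertical above 0.5 rad).
It fails at once if bottle, cup or slide box shifted by more than 20 mm (distance of any of resin, beaker, slidebox from where it was at the start of the episode above 0.02 m).
It also fails if it takes over 72 s, if anything falls off the work surface, if the arm or the gripper's body presses on something with over 40 N, if the wrist force passes 120 N, or if a joint passes its speed limit or range.

## Working session

There is one attempt and no reset: what is moved stays moved. The work goes in short steps, Python scripts to look and compute and a tool call to move; the robot and the scene stay as the last step left them, time stands still between calls to the robot, and variables do not carry over. Pictures are saved under pics/ and viewed, and the job is handed in when it is done.

Besides the shell and the picture viewer there is one more tool, called after "Call:" as name([rows], argument=value, ...), one row to a line, values as JSON. apply_moves: Moves the arm, as the interface text tells. Its arguments: {"type":"object","properties":{"motion":{"type":"array","items":{"type":"array","items":{"type":"array","items":{"type":"number"}}}},"hand":{"type":"number"},"newtons":{"type":"number"}},"required":["motion"]}

```bash
mkdir -p pics
cat > h.py <<'E'
import numpy as np,cv2
from workcell import manip
from scipy.spatial.transform import Rotation as R
def cam(n):
    p=manip.camera_params(n)
    if 'origin' in p: return p,np.array(p['origin'],float),np.array(p['rotation'],float)
    s=manip.get_state();q=s['orientation'];Rt=R.from_quat([q[1],q[2],q[3],q[0]]).as_matrix()
    T=np.array(p['T_tool_cam']);return p,np.array(s['tcp_pos'])+Rt@T[:3,3],Rt@T[:3,:3]
def onz(n,px,z):
    p,o,r=cam(n);d=r@np.array([(px[1]-p['cx'])/p['fx'],(px[0]-p['cy'])/p['fy'],1]);return o+d*(z-o[2])/d[2]
def proj(n,X):
    p,o,r=cam(n);c=r.T@(np.array(X)-o);return [p['fy']*c[1]/c[2]+p['cy'],p['fx']*c[0]/c[2]+p['cx']]
def snap(n,f):
    im=manip.camera(n);cv2.imwrite('pics/'+f,im[:,:,::-1]);return im
E
python3 - <<'E'
from h import *
np.set_printoptions(precision=1,suppress=True)
s=manip.get_state();print(s)
Z={'ledge_top':110,'handle':68,'ledge':0,'resin':0,'beaker':0,'slidebox':0}
for n in ['top','side','wrist']:
    snap(n,n+'0.png');p,o,r=cam(n);print(n,o,r[:,2],p['fx'])
    for k in Z:
        l=manip.landmark_of(n,k)[:2]
        for a in l: print(k,a['score'],np.array(a['pixel']),onz(n,a['pixel'],Z[k]))
E
```

```text
{'time_s': 0.0, 'qpos': array([ 1.2,  0.4,  1.6,  0. ,  1.2, -0. ]), 'qd': array([-0., -0.,  0., -0., -0., -0.]), 'joint_efforts': array([  0. , -59.4, -33.4,   0.1,   0. ,  -0. ]), 'tcp_pos': array([228.6, 581.2, 213.9]), 'orientation': array([-0. ,  0.2,  1. , -0. ]), 'force': array([-0.2,  0.4,  0.1]), 'ft_torque': array([-0.,  0.,  0.]), 'gripper_width': 92.1079991737601}Traceback (most recent call last):
  File "<stdin>", line 6, in <module>
IndexError: too many indices for array: array is 1-dimensional, but 2 were indexed
```

```bash
python3 - <<'E'
from workcell import manip
for n in ['top','wrist']: print(manip.camera_params(n))
E
sed -i "s/np.array(p\['rotation'\],float)$/rot(p['rotation'])/; 4i def rot(q): return R.from_quat([q[1],q[2],q[3],q[0]]).as_matrix() if np.size(q)==4 else np.array(q)" h.py
python3 - <<'E'
from h import *
np.set_printoptions(precision=1,suppress=True)
Z={'ledge_top':110,'handle':68,'ledge':0,'resin':0,'beaker':0,'slidebox':0}
for n in ['top','side','wrist']:
    snap(n,n+'0.png');p,o,r=cam(n);print(n,o,r[:,2],p['fx'])
    for k in Z:
        l=manip.landmark_of(n,k)[:2]
        for a in l: print(k,a['score'],np.array(a['pixel']),onz(n,a['pixel'],Z[k]))
E
```

```text
{'fx': 418.3880471445227, 'fy': 418.3880471445227, 'cx': 322.87746496415684, 'cy': 196.5295552554609, 'origin': array([ 425.65828796,   58.92829606, 1169.07326245]), 'rotation': array([ 0.05143057, -0.70400503,  0.70692701, -0.04456479])}
{'fx': 280.3170919727271, 'fy': 280.3170919727271, 'cx': 318.1129231008172, 'cy': 202.82545678475478, 'T_tool_cam': array([[-4.75533771e-04, -9.71988145e-01, -2.35029400e-01,
         6.53739957e+01],
       [ 9.99999663e-01, -3.04850338e-04, -7.62554370e-04,
         7.46797769e-01],
       [ 6.69545016e-04, -2.35029684e-01,  9.71987963e-01,
        -1.70140457e+02],
       [ 0.00000000e+00,  0.00000000e+00,  0.00000000e+00,
         1.00000000e+00]])}
top [ 425.7   58.9 1169.1] [ 0.1  0.  -1. ] 418.3880471445227
ledge_top 0.9 [173.2 354.1] [630.7 -11.6 110. ]
handle 0.71 [196.2 344.9] [576.8  10.9  68. ]
ledge 0.36 [197.2 344.5] [583.3   9.1   0. ]
resin 0.58 [215.4 426.7] [ 530.8 -220.1    0. ]
beaker 0.84 [208.1 260.5] [553.5 245.7   0. ]
slidebox 0.85 [207.5 224.8] [555.6 346.4   0. ]
side [ 507.6 -552.8  660.7] [ 0.1  0.7 -0.7] 394.47556726114254
handle 0.83 [230.4 322. ] [573.9   0.4  68. ]
handle 0.49 [181.7 304.1] [549.6 160.3  68. ]
resin 0.81 [348.5 308.7] [ 526.7 -215.2    0. ]
beaker 0.88 [181.1 303.3] [552.5 244.8   0. ]
slidebox 0.69 [155.1 303.4] [561.7 360.3   0. ]
wrist [168.2 606.2 384.7] [ 0.2 -0.1 -1. ] 280.3170919727271
```

View pics/top0.png

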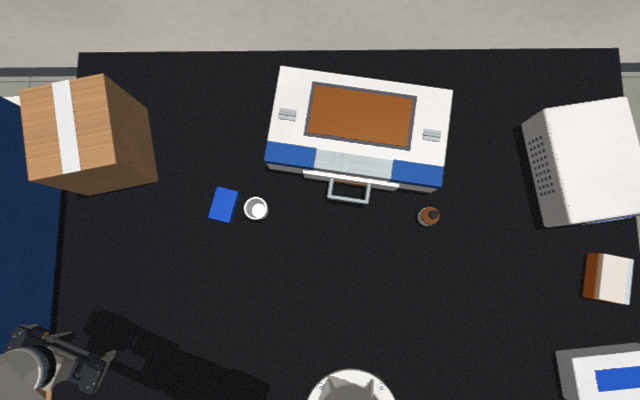

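View pics/side0.png

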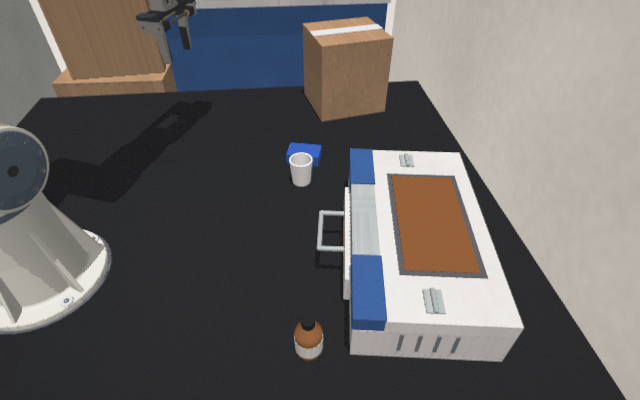

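Run:
```python
import cv2
im=cv2.imread('pics/top0.png')[130:220,255:455]
cv2.imwrite('pics/topz.png',cv2.resize(im,None,fx=4,fy=4,interpolation=cv2.INTER_CUBIC))
im=cv2.imread('pics/side0.png')[140:335,310:400]
cv2.imwrite('pics/sidez.png',cv2.resize(im,None,fx=3,fy=3,interpolation=cv2.INTER_CUBIC))
```

```text
(no output)
```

View pics/topz.png

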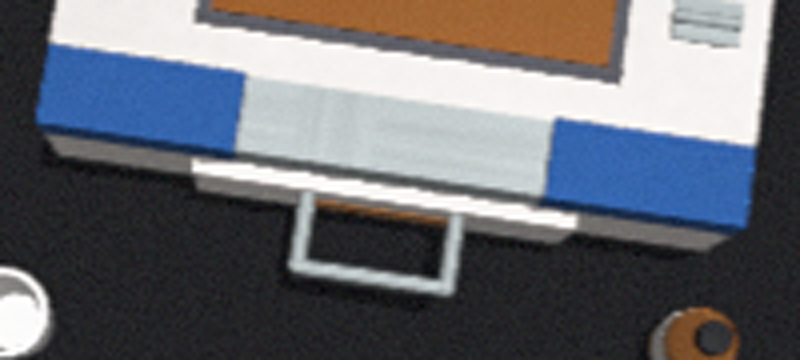

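View pics/sidez.png

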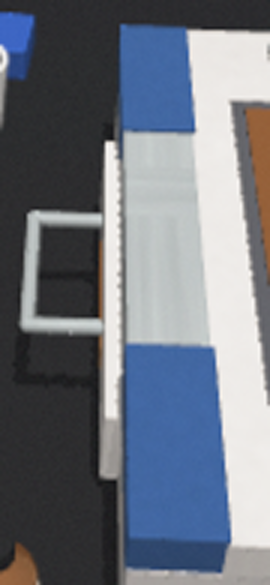

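Run:
```python
from h import *
from scipy.optimize import least_squares
np.set_printoptions(precision=2,suppress=True)
t=lambda u,v:[130+v/4,255+u/4]; s=lambda u,v:[140+v/3,310+u/3]
P=[('top',t(38,122),(0,230,114)),('top',t(745,228),(0,-230,114)),('top',t(50,45),(50,230,114)),('top',t(757,147),(50,-230,114)),
('top',t(546,197),(0,-100,110)),('top',t(553,118),(50,-100,114)),('top',t(246,73),(50,100,114)),
('side',s(122,26),(0,230,114)),('side',s(127,543),(0,-230,114)),('side',s(188,28),(50,230,114)),('side',s(230,540),(50,-230,114)),
('side',s(127,345),(0,-100,114)),('side',s(211,345),(50,-100,114)),
('top',t(293,267),(-62,50,70)),('top',t(452,291),(-62,-50,70)),('side',s(27,213),(-62,50,70)),('side',s(22,327),(-62,-50,70))]
for sel in (P,P[:7]+P[13:15],P[7:13]+P[15:]):
    def w(p,L):
        c,sn=np.cos(p[2]),np.sin(p[2]);return [p[0]+c*L[0]-sn*L[1],p[1]+sn*L[0]+c*L[1],L[2]]
    f=lambda p:np.concatenate([np.array(proj(n,w(p,L)))-px for n,px,L in sel])
    r=least_squares(f,[630,-11,-.1]);print(r.x,r.fun.reshape(-1,2).round(1).tolist())
```

```text
[630.45  -7.38  -0.16] [[-0.6, -0.2], [-0.8, 0.8], [0.0, 0.0], [0.4, 0.0], [-0.2, -0.4], [0.3, 0.6], [0.3, 0.5], [-0.6, -0.7], [-1.1, 0.5], [-0.7, -1.9], [1.3, -1.2], [-0.6, -0.6], [0.4, -0.5], [-0.6, 1.3], [-1.0, -1.0], [1.3, 1.7], [-1.1, 1.1]]
[629.8   -6.93  -0.15] [[-0.3, -0.4], [-0.6, 0.6], [0.3, -0.2], [0.6, -0.2], [-0.0, -0.6], [0.5, 0.4], [0.5, 0.3], [-0.4, 1.2], [-0.8, -1.2]]
[630.91  -7.75  -0.16] [[-0.5, -0.4], [-1.0, 0.6], [-0.6, -1.5], [1.5, -1.1], [-0.5, -0.4], [0.6, -0.3], [1.4, 2.0], [-1.1, 1.3]]
```

```bash
cat >> h.py <<'E'
L0=np.array([630.3,-7.2,0]);YAW=-0.155
RL=R.from_euler('z',YAW).as_matrix()
def st():
    s=manip.get_state();return s,np.array(s['tcp_pos']),rot(s['orientation'])
def led(p): return RL.T@(np.array(p)-L0)
def goto(l,down=True):
    s,p,Rt=st();d=Rt.T@(L0+RL@np.array(l,float)-p)/1000
    z=-np.array([0,0,1.]);x=RL[:,1];D=np.c_[x,np.cross(z,x),z]
    w=R.from_matrix(Rt.T@D).as_rotvec()
    return d.round(4),w.round(4)
def show():
    s,p,Rt=st();print('t',s['time_s'],'led',led(p).round(2),'F led',(RL.T@s['force']).round(2),'w',s['gripper_width'])
E
python3 - <<'E'
from h import *
print(goto([25,62,160])); show()
E
```

```text
(array([-0.6001, -0.335 ,  0.0546]), array([0.   , 0.   , 1.351]))
t 1.1 led [-487.59  519.78  214.59] F led [ 0.43  0.57 -0.25] w 91.82779031391347
```

Call:
apply_moves([
  [[-0.035, -0.02, 0, 0, 0, 0.075], [-0.07, -0.04, 0, 0, 0, 0.15], [-0.105, -0.058, 0, 0, 0, 0.23], [-0.14, -0.078, 0, 0, 0, 0.31], [-0.175, -0.098, 0, 0, 0, 0.39], [-0.21, -0.118, 0, 0, 0, 0.47], [-0.245, -0.137, 0, 0, 0, 0.55], [-0.28, -0.156, 0, 0, 0, 0.63], [-0.315, -0.176, 0, 0, 0, 0.71], [-0.35, -0.195, 0, 0, 0, 0.79], [-0.385, -0.215, 0, 0, 0, 0.87], [-0.42, -0.235, 0, 0, 0, 0.95], [-0.455, -0.254, 0, 0, 0, 1.03], [-0.49, -0.274, 0, 0, 0, 1.11], [-0.525, -0.293, 0, 0, 0, 1.19], [-0.56, -0.313, 0, 0, 0, 1.27], [-0.585, -0.327, 0, 0, 0, 1.33], [-0.597, -0.333, 0.01, 0, 0, 1.351], [-0.6, -0.335, 0.03, 0, 0, 1.351], [-0.6, -0.335, 0.0546, 0, 0, 1.351]],
], hand=1, newtons=20)

```text
time_s: 2.77
tcp_pos: [666.0, 49.4, 160.1]
orientation: [0.001, 0.76, 0.65, 0.001]
force: [-0.4, -0.2, 0.4]
gripper_width: 0.3
```

Run:
```python
from h import *
snap('side','side1.png');snap('wrist','wrist1.png');show();print(goto([25,62,118]))
```

```text
t 2.8667 led [ 21.89  61.48 155.5 ] F led [-0.59  0.8  -1.12] w 0.3912640184809286
(array([0.0006, 0.0034, 0.0375]), array([-0.0073,  0.0014,  0.0004]))
```

View pics/side1.png

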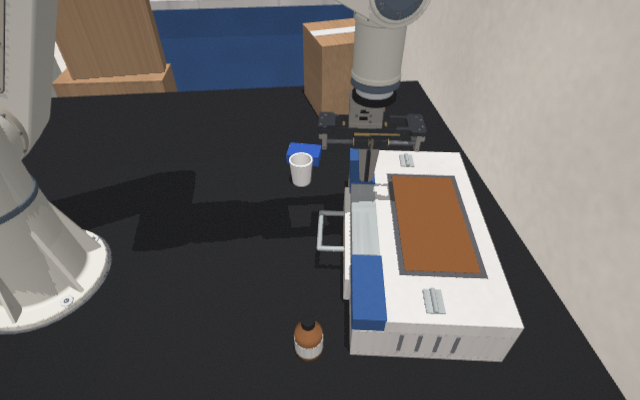

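View pics/wrist1.png

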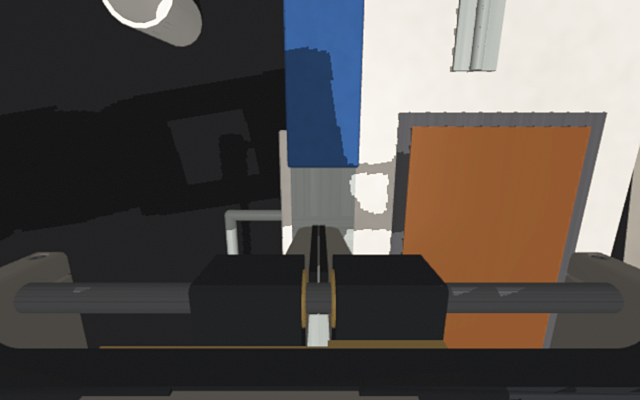

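Call:
apply_moves([
  [[0, 0.003, 0.01, 0, 0, 0], [0, 0.003, 0.02, 0, 0, 0], [0, 0.003, 0.03, 0, 0, 0], [0, 0.003, 0.035, 0, 0, 0], [0, 0.003, 0.038, 0, 0, 0], [0, 0.003, 0.039, 0, 0, 0], [0, 0.003, 0.039, 0, 0, 0], [0, 0.003, 0.039, 0, 0, 0]],
])

```text
time_s: 3.53
tcp_pos: [664.4, 49.8, 117.0]
orientation: [-0.002, 0.76, 0.65, -0.003]
force: [-0.1, 0.3, 0.1]
gripper_width: 0.6
```

Run:
```python
from h import *
show();print(goto([25,62,108]))
```

```text
t 3.5333 led [ 24.92  61.57 117.  ] F led [-0.15  0.28  0.08] w 0.6006578891876706
(array([0.0004, 0.0001, 0.009 ]), array([-0.0065,  0.0013,  0.0005]))
```

Call:
apply_moves([
  [[0, 0, 0.002, 0, 0, 0], [0, 0, 0.004, 0, 0, 0], [0, 0, 0.005, 0, 0, 0], [0, 0, 0.0055, 0, 0, 0], [0, 0, 0.006, 0, 0, 0], [0, 0, 0.0065, 0, 0, 0], [0, 0, 0.0065, 0, 0, 0]],
])

```text
time_s: 4.12
tcp_pos: [664.4, 49.8, 110.5]
orientation: [-0.002, 0.76, 0.65, -0.003]
force: [0.5, -0.7, -0.1]
gripper_width: 0.3
```

Run:
```python
from h import *
show()
```

```text
t 4.1167 led [ 24.92  61.57 110.53] F led [ 0.65 -0.59 -0.1 ] w 0.2976011643507963
```

Call:
apply_moves([
  [[0, 0, 0.0003, 0, 0, 0], [0, 0, 0.0006, 0, 0, 0], [0, 0, 0.001, 0, 0, 0], [0, 0, 0.001, 0, 0, 0]],
])

```text
time_s: 4.45
tcp_pos: [664.5, 49.8, 110.4]
orientation: [-0.002, 0.76, 0.65, -0.002]
force: [-2.5, -0.7, 7.6]
gripper_width: 0.6
```

Call:
apply_moves([
  [[0, 0, 0.0003, 0, 0, 0], [0, 0, 0.0005, 0, 0, 0], [0, 0, 0.0005, 0, 0, 0]],
])

```text
time_s: 4.7
tcp_pos: [664.7, 49.8, 110.4]
orientation: [-0.002, 0.76, 0.65, -0.002]
force: [-2.2, -0.3, 5.8]
gripper_width: 0.4
```

Call:
apply_moves([
  [[-0.003, 0, 0.0003, 0, 0, 0], [-0.006, 0, 0.0003, 0, 0, 0], [-0.009, 0, 0.0003, 0, 0, 0], [-0.012, 0, 0.0003, 0, 0, 0], [-0.012, 0, 0.0004, 0, 0, 0]],
])

```text
time_s: 5.12
tcp_pos: [662.6, 37.1, 109.8]
orientation: [-0.002, 0.76, 0.65, -0.003]
force: [0.6, -0.7, 1.2]
gripper_width: 0.5
```

Call:
apply_moves([
  [[-0.003, 0, 0.0003, 0, 0, 0], [-0.006, 0, 0.0003, 0, 0, 0], [-0.009, 0, 0.0003, 0, 0, 0], [-0.012, 0, 0.0003, 0, 0, 0], [-0.012, 0, 0.0004, 0, 0, 0]],
])

```text
time_s: 5.53
tcp_pos: [660.6, 24.6, 109.4]
orientation: [-0.002, 0.76, 0.65, -0.003]
force: [-0.2, -0.7, 2.0]
gripper_width: 0.0
```

Call:
apply_moves([
  [[0, 0, 0.0005, 0, 0, 0], [0, 0, 0.001, 0, 0, 0], [0, 0, 0.0015, 0, 0, 0], [0, 0, 0.0015, 0, 0, 0]],
])

```text
time_s: 5.87
tcp_pos: [660.6, 24.4, 107.8]
orientation: [-0.002, 0.76, 0.65, -0.003]
force: [-0.0, -1.7, 1.2]
gripper_width: 0.1
```

Run:
```python
from h import *
show()
```

```text
t 5.8667 led [ 25.05  35.93 107.78] F led [ 0.25 -1.72  1.21] w 0.09855850884135897
```

Call:
apply_moves([
  [[0.002, 0, 0.0005, 0, 0, 0], [0.004, 0, 0.001, 0, 0, 0], [0.006, 0, 0.002, 0, 0, 0], [0.006, 0, 0.003, 0, 0, 0], [0.006, 0, 0.004, 0, 0, 0], [0.006, 0, 0.005, 0, 0, 0], [0.006, 0, 0.006, 0, 0, 0], [0.006, 0, 0.006, 0, 0, 0]],
])

```text
time_s: 6.53
tcp_pos: [661.6, 30.6, 101.6]
orientation: [-0.002, 0.76, 0.65, -0.003]
force: [-0.5, 1.5, 2.1]
gripper_width: 0.4
```

Call:
apply_moves([
  [[0, 0, 0.0005, 0, 0, 0], [0, 0, 0.001, 0, 0, 0], [0, 0, 0.0015, 0, 0, 0], [0, 0, 0.002, 0, 0, 0], [0, 0, 0.0025, 0, 0, 0], [0, 0, 0.003, 0, 0, 0], [0, 0, 0.0035, 0, 0, 0], [0, 0, 0.004, 0, 0, 0], [0, 0, 0.004, 0, 0, 0]],
])

```text
time_s: 7.28
tcp_pos: [661.7, 30.7, 98.6]
orientation: [-0.002, 0.76, 0.65, -0.002]
force: [-2.1, 2.0, 9.1]
gripper_width: 0.4
```

Call:
apply_moves([
  [[0, 0, 0.0008, 0, 0, 0], [0, 0, 0.0012, 0, 0, 0], [0, 0, 0.0016, 0, 0, 0], [0, 0, 0.002, 0, 0, 0], [0, 0, 0.0025, 0, 0, 0], [0, 0, 0.003, 0, 0, 0], [0, 0, 0.003, 0, 0, 0]],
])

```text
time_s: 7.87
tcp_pos: [661.8, 30.6, 96.4]
orientation: [-0.002, 0.76, 0.65, -0.002]
force: [-1.9, 0.6, 8.9]
gripper_width: 0.7
```

Run:
```python
from h import *
show();snap('side','side2.png')
```

```text
t 7.8667 led [25.24 42.25 96.37] F led [-1.98  0.29  8.85] w 0.7312312783534571
```

View pics/side2.png

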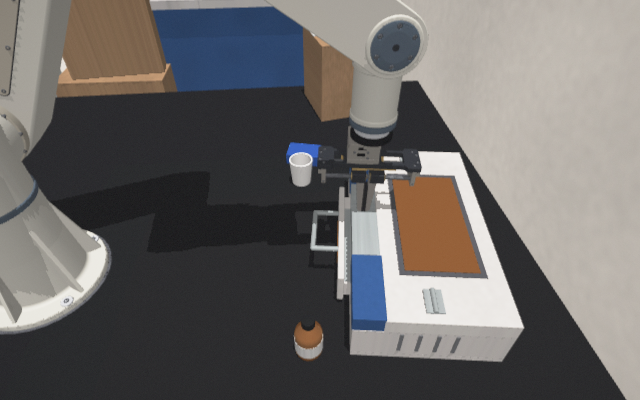

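Call:
apply_moves([
  [[0, 0, 0.001, 0, 0, 0], [0, 0, 0.001, 0, 0, 0], [0, 0, 0.001, 0, 0, 0], [0, 0, 0.001, 0, 0, 0], [0, 0, 0.001, 0, 0, 0], [0, 0, 0.001, 0, 0, 0]],
])

```text
time_s: 8.42
tcp_pos: [661.8, 30.6, 96.2]
orientation: [-0.002, 0.76, 0.65, -0.002]
force: [-1.7, 0.7, 8.3]
gripper_width: 0.8
```

Run:
```python
from h import *
show();snap('side','side3.png')
for n in ['side','top']:
  if n=='top': snap(n,'top3.png')
  for a in manip.landmark_of(n,'handle')[:2]: print(n,a['score'],a['pixel'],led(onz(n,a['pixel'],68)))
```

```text
t 8.4167 led [25.27 42.24 96.18] F led [-1.8   0.47  8.26] w 0.8262321656458188
side 0.75 [229.7, 306.9] [-87.96903294  -0.76309352  68.        ]
```

View pics/side3.png

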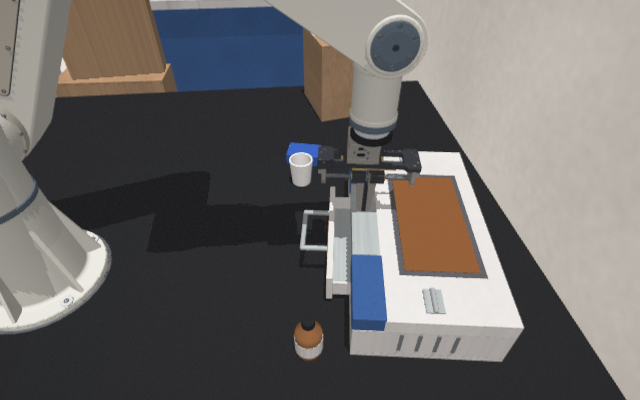

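Call:
apply_moves([
  [[0, 0, -0.003, 0, 0, 0], [0, 0, -0.008, 0, 0, 0], [0, 0, -0.018, 0, 0, 0], [0, 0, -0.035, 0, 0, 0], [0, 0, -0.055, 0, 0, 0], [0, 0, -0.07, 0, 0, 0], [0, 0, -0.08, 0, 0, 0], [0, 0, -0.08, 0, 0, 0], [0, 0, -0.08, 0, 0, 0]],
])

```text
time_s: 9.37
tcp_pos: [662.2, 30.6, 176.3]
orientation: [-0.001, 0.76, 0.65, -0.002]
force: [-0.4, -0.1, -0.4]
gripper_width: 0.1
```

Run:
```python
from h import *
show()
for n in ['side','top']:
  snap(n,n+'4.png')
  for a in manip.landmark_of(n,'handle')[:2]: print(n,a['score'],a['pixel'],led(onz(n,a['pixel'],68)))
im=[cv2.imread(f'pics/{n}4.png') for n in('side','top')]
a=cv2.resize(im[0][170:320,270:400],None,fx=3,fy=3,interpolation=2);b=cv2.resize(im[1][140:240,270:430],None,fx=2.5,fy=2.5,interpolation=2)
c=np.zeros((450,800,3),np.uint8);c[:,:390]=a;c[:250,400:]=b;cv2.imwrite('pics/z4.png',c)
print(goto([-93,0,176]))
```

```text
t 9.3667 led [ 25.7   42.25 176.34] F led [-0.34 -0.18 -0.39] w 0.13562458870608962
side 0.82 [229.9, 301.6] [-98.81382319  -1.86971368  68.        ]
(array([-0.0422, -0.1179, -0.0002]), array([-0.0071,  0.0018, -0.0003]))
```

View pics/z4.png

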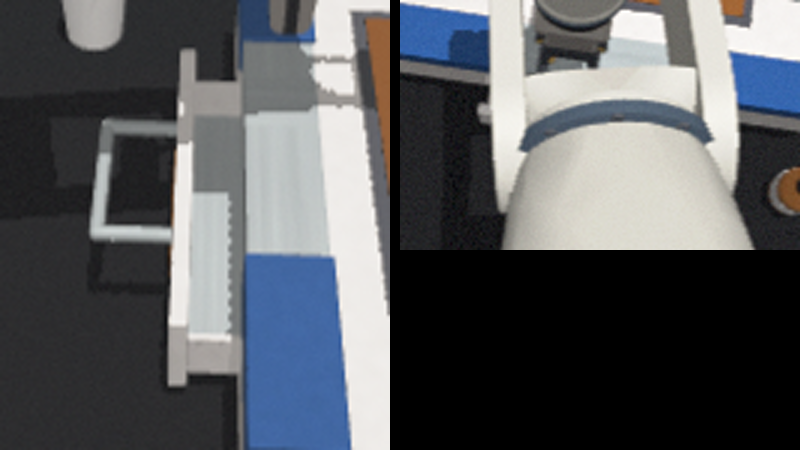

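Run:
```python
from h import *
for px in ([210.7,304.3],[248.8,302]): print(led(onz('side',px,70)))
# panel top front edge
for uv in ((180,50),(170,328)): print('panel',[led(onz('side',[170+uv[1]/3,270+uv[0]/3],z)).round(1) for z in (90,100)])
```

```text
[-97.40504844  53.07540354  70.        ]
[-93.70857923 -54.1230994   70.        ]
panel [array([-44. , 112.3,  90. ]), array([-43.9, 100.5, 100. ])]
panel [array([ -42.9, -138.8,   90. ]), array([ -42.8, -146.2,  100. ])]
```

Call:
apply_moves([
  [[-0.005, -0.015, 0, 0, 0, 0], [-0.012, -0.035, 0, 0, 0, 0], [-0.02, -0.06, 0, 0, 0, 0], [-0.03, -0.085, 0, 0, 0, 0], [-0.038, -0.11, 0, 0, 0, 0], [-0.042, -0.121, 0, 0, 0, 0], [-0.042, -0.121, 0, 0, 0, 0], [-0.042, -0.121, 0, 0, 0, 0], [-0.042, -0.121, 0, 0, 0, 0], [-0.042, -0.121, 0, 0, 0, 0]],
], hand=0.565, newtons=15)

```text
time_s: 10.4
tcp_pos: [536.8, 8.0, 175.8]
orientation: [-0.002, 0.76, 0.65, -0.003]
force: [0.6, -0.2, 0.2]
gripper_width: 39.9
```

Run:
```python
from h import *
show();print(goto([-96,0,90]),goto([-96,0,51]));snap('side','side5.png');snap('wrist','wrist5.png')
```

```text
t 10.4 led [-94.72   0.61 175.84] F led [ 0.6  -0.07  0.16] w 39.90009064102554
(array([-0.0005, -0.0007,  0.0858]), array([-0.0062,  0.0016, -0.0002])) (array([-0.0004, -0.0005,  0.1248]), array([-0.0062,  0.0016, -0.0002]))
```

View pics/side5.png

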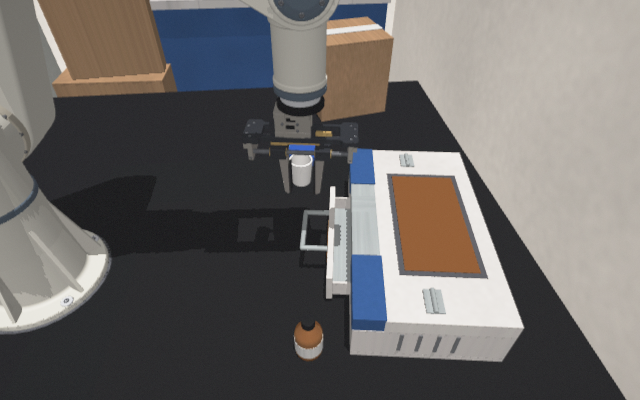

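View pics/wrist5.png

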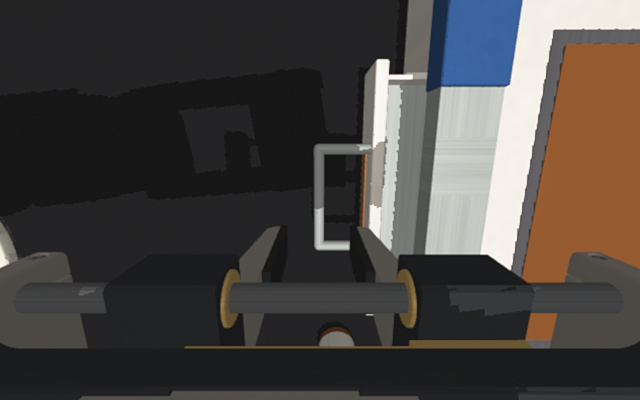

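Run:
```python
from h import *
for l in ([-94,0,73],[-94,50,73],[-94,-50,73],[-95,0,176]): print(l,np.round(proj('wrist',L0+RL@np.array(l,float))))
```

```text
[-94, 0, 73] [203. 320.]
[-94, 50, 73] [153. 320.]
[-94, -50, 73] [250. 320.]
[-95, 0, 176] [241. 318.]
```

Call:
apply_moves([
  [[0, -0.001, 0.015, 0, 0, 0], [0, -0.001, 0.035, 0, 0, 0], [0, -0.001, 0.055, 0, 0, 0], [0, -0.001, 0.072, 0, 0, 0], [0, -0.001, 0.085, 0, 0, 0], [0, -0.001, 0.095, 0, 0, 0], [0, -0.001, 0.105, 0, 0, 0], [0, -0.001, 0.115, 0, 0, 0], [0, -0.001, 0.122, 0, 0, 0], [0, -0.001, 0.125, 0, 0, 0], [0, -0.001, 0.125, 0, 0, 0]],
])

```text
time_s: 11.42
tcp_pos: [534.2, 8.1, 50.1]
orientation: [-0.002, 0.76, 0.65, -0.003]
force: [0.4, -0.1, 0.6]
gripper_width: 40.1
```

Call:
apply_moves([
  [[0, 0, 0, 0, 0, 0], [0, 0, 0, 0, 0, 0], [0, 0, 0, 0, 0, 0], [0, 0, 0, 0, 0, 0], [0, 0, 0, 0, 0, 0], [0, 0, 0, 0, 0, 0], [0, 0, 0, 0, 0, 0], [0, 0, 0, 0, 0, 0]],
], hand=1, newtons=15)

```text
time_s: 12.08
tcp_pos: [534.8, 8.1, 50.5]
orientation: [-0.002, 0.76, 0.65, -0.003]
force: [1.1, 0.2, 4.3]
gripper_width: 9.3
```

Run:
```python
from h import *
show();snap('side','side6.png')
```

```text
t 12.0833 led [-96.73   0.32  50.52] F led [1.1  0.34 4.35] w 9.257431559408484
```

View pics/side6.png

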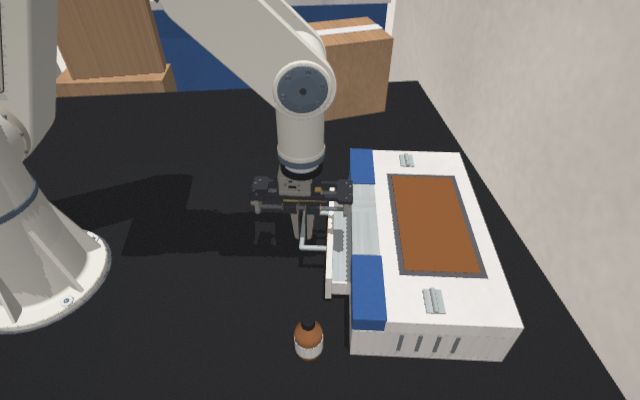

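Call:
apply_moves([
  [[0, -0.004, 0, 0, 0, 0], [0, -0.01, 0, 0, 0, 0], [0, -0.018, 0, 0, 0, 0], [0, -0.026, 0, 0, 0, 0], [0, -0.034, 0, 0, 0, 0], [0, -0.042, 0, 0, 0, 0], [0, -0.05, 0, 0, 0, 0], [0, -0.058, 0, 0, 0, 0], [0, -0.066, 0, 0, 0, 0], [0, -0.074, 0, 0, 0, 0], [0, -0.081, 0, 0, 0, 0], [0, -0.086, 0, 0, 0, 0], [0, -0.09, 0, 0, 0, 0], [0, -0.092, 0, 0, 0, 0], [0, -0.092, 0, 0, 0, 0]],
])

```text
time_s: 13.38
tcp_pos: [442.4, 22.5, 50.7]
orientation: [-0.003, 0.76, 0.65, -0.004]
force: [-1.3, 4.5, -14.9]
gripper_width: 9.5
```

Run:
```python
from h import *
show()
```

```text
t 13.3833 led [-190.19    0.3    50.67] F led [ -1.96   4.2  -14.93] w 9.526319565194548
```

Call:
apply_moves([
  [[0, -0.001, 0.0005, 0, 0, 0], [0, -0.002, 0.001, 0, 0, 0], [0, -0.002, 0.001, 0, 0, 0], [0, -0.002, 0.001, 0, 0, 0]],
])

```text
time_s: 13.72
tcp_pos: [441.8, 22.6, 50.5]
orientation: [-0.002, 0.76, 0.65, -0.003]
force: [1.4, -0.6, 4.7]
gripper_width: 9.6
```

Call:
apply_moves([
  [[0, 0, 0, 0, 0, 0], [0, 0, 0, 0, 0, 0], [0, 0, 0, 0, 0, 0], [0, 0, 0, 0, 0, 0], [0, 0, 0, 0, 0, 0], [0, 0, 0, 0, 0, 0]],
], hand=0.6)

```text
time_s: 14.22
tcp_pos: [441.7, 22.6, 50.4]
orientation: [-0.002, 0.76, 0.65, -0.003]
force: [0.1, -0.6, -0.3]
gripper_width: 36.9
```

Run:
```python
from h import *
show();snap('side','side7.png')
```

```text
t 14.2167 led [-190.97    0.34   50.37] F led [ 0.21 -0.54 -0.35] w 36.94235953374194
```

View pics/side7.png

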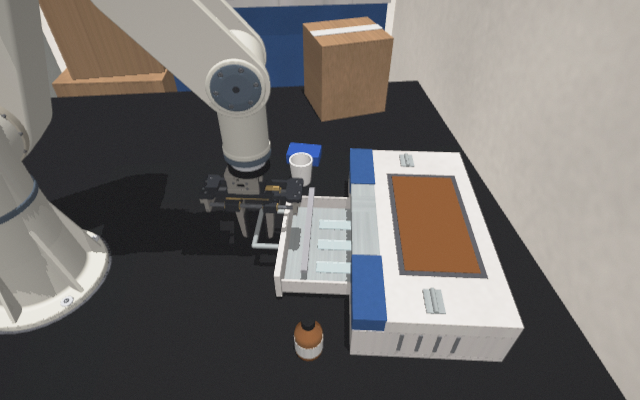

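Drawer is open to its stop and the jaws are free (opening 37 mm). I raise straight up.

Call:
apply_moves([
  [[0, 0, -0.01, 0, 0, 0], [0, 0, -0.025, 0, 0, 0], [0, 0, -0.045, 0, 0, 0], [0, 0, -0.07, 0, 0, 0], [0, 0, -0.1, 0, 0, 0], [0, 0, -0.13, 0, 0, 0], [0, 0, -0.15, 0, 0, 0], [0, 0, -0.16, 0, 0, 0], [0, 0, -0.16, 0, 0, 0], [0, 0, -0.16, 0, 0, 0]],
])

```text
time_s: 15.1
tcp_pos: [442.6, 22.7, 210.2]
orientation: [-0.002, 0.76, 0.65, -0.003]
force: [-0.7, 0.2, -0.8]
gripper_width: 36.6
```

Run:
```python
from h import *
show();snap('side','side8.png')
for k,z in (('handle',68),('resin',0),('beaker',0),('slidebox',0)):
  for a in manip.landmark_of('side',k)[:1]: print(k,a['score'],a['pixel'],onz('side',a['pixel'],z),led(onz('side',a['pixel'],z)))
```

```text
t 15.1 led [-190.06    0.59  210.24] F led [-0.73  0.09 -0.76] w 36.64913551890057
handle 0.88 [228.8, 258.9] [445.08007031  18.5311814   68.        ] [-186.9718086    -3.17156721   68.        ]
resin 0.7 [351.5, 309.9] [ 528.27275857 -220.83912402    0.        ] [ -67.8224618  -226.82889362    0.        ]
beaker 0.61 [183.5, 303.4] [552.04895191 234.97647447   0.        ] [-114.70016599  227.19274469    0.        ]
slidebox 0.97 [155.9, 303.4] [561.41097801 356.41793968   0.        ] [-124.1985217   348.62362314    0.        ]
```

View pics/side8.png

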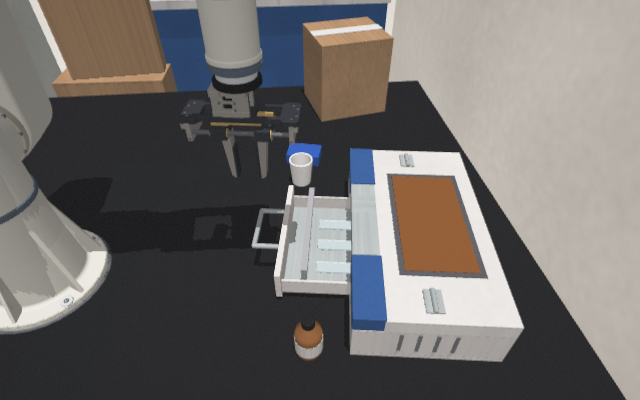

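Run:
```python
from h import *
a=cv2.imread('pics/side0.png').astype(int);b=cv2.imread('pics/side8.png').astype(int)
for n,(r,c) in {'cup':(150,285),'bottle':(315,290),'box':(142,284)}.items(): print(n,abs(a-b)[r:r+45,c:c+42].mean())
print(manip.finish_job())
```

```text
cup 9.850617283950617
bottle 1.2481481481481482
box 2.271604938271605
the job is handed in; nothing more can be done
None
```

The sample drawer is open to about its stop, the gripper has let go, and the job is handed in at about 15 s of robot time. `finish_job` gives no verdict, so I don't know the judged result.

- **Finding the recess:** I slid the shut fingertips lightly along the strip. They met rigid metal at y ≈ +62 mm and gave way into the cover between y ≈ +49 and +36 mm.
- **Pressing the catch:** I pressed at y ≈ +42 mm with about 9 N until the drawer popped out roughly 33 mm. The highest force I read on the strip or cover was about 9 N. Force is only reported at the end of each move, so brief peaks in between were not seen.
- **Opening the drawer:** I gripped the handle from above, pulled it to x ≈ −191 mm (about 129 mm open), released it and rose clear to 210 mm. During the pull the vertical force on the tool briefly read −15 N. I corrected the height before letting go.

**Last checks**
- **Drawer:** the network's handle point gave −187 mm, about 125 mm open. That is 4 mm less than the arm's own reading, but past the 115 mm needed.
- **Contact:** the force was about 0 after release.
- **Cover and catch:** I only looked at the strip in the camera picture, where nothing looked sunk. I did not measure them after release.
- **Bystanders:** the bottle, cup and slide box look upright and unmoved.
    - The network's points moved by up to about 10 mm (cup), which I take as its own noise.
    - The image patches of bottle and box hardly changed. The cup's patch changed more (9.9, against 1.2 and 2.3), probably because it takes in the opened drawer's corner.

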